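# Free the top pot from a locked stack and tare it on the balance

## Robot

A 7-joint arm with a two-finger parallel gripper is mounted at the origin on a cart in front of the work surface, level with it; the furniture and walls round the work are solid. World frame = base frame: x ahead of the robot, y to its left, z up, the work surface at z = 0. Lengths are in m, angles in rad, forces in N, time in s.
With the tool pointing down it reaches from about 0.4 to 0.875 m from the base axis. Payload 19.3 kg.
Tool frame: the origin (TCP) lies midway between the tips of the shut fingers; the grasp point (between the pads) lies 19 mm behind it (bot.pinch_z is the distance from the TCP to the grasp point, in m); z points along the fingers, y is the line along which they close (so a half turn about z gives the same grasp; the last joint's range is limited). The gripper opens to 85 mm and grips with 20 to 120 N. Pads are 22 mm wide; open, the fingers measure 114 mm over their backs; the gripper's body (76 mm by 85 mm) begins 54 mm behind the grasp point. The pads swing forward as they close: fully open they stand 13 mm farther back than shut.
Start: joints at [-1.253, 0.521, -0.036, 1.599, 0.021, 1.021, -0.113], TCP at [0.236, 0.579, 0.231] pointing down, gripper open.
Joint ranges: [-2.91, 2.91], [-0.3, 2.13], [-1.5, 1.42], [0.17, 2.43], [-1.26, 4.41], [0.16, 1.93], [-2.52, 2.52]. Speed limits (rad/s): [1.89, 1.89, 2.39, 2.39, 3.01, 3.01, 3.01].

## Interface

Orientations are given as a unit quaternion [w, x, y, z].
In Python, from rig import status, optics, bot gives the robot as it stands.
- The arm moves only by the tool apply_moves, never from a script. Its argument "targets" is text: rows parted by semicolons, each of 5 numbers parted by spaces: the shift along the tool's x, y, z in mm, then the turn about the tool's z in degrees, then the opening in per cent of the stroke, from 0 (shut) to 100 (fully open). A call has 1 to 20 rows; each row shifts and turns the commanded pose from where the row before left it, along the tool's axes as they then stand; what a row does not reach is not made up. A row lasts 1/12 s, in which the tool goes at most 41.7 mm and 7.16 degrees, less where a joint would pass 70% of its speed; a pose out of reach is approached as far as the arm can. A call is refused whole if a number of a shift passes 41.7 or a number of a turn 7.16, either way. A call with a gripper value outside its range is refused whole. The fingers move at their own pace and stop on an object; "squeeze" is the grip in N (left out, the last holds). Time passes only in rows, so rows that do not move let the fingers close. It gives the time, the measured TCP pose, the force, the opening and the grip force at its end, in the units of the state.
- status.read_state(): the state, without advancing time (a new reading comes with each control period).
- optics.snapshot(name): name is "scene" or "top"; returns the picture (400x640x3 uint8, red, green, blue); there is no depth.
- optics.camera_model(name): a dict with "mtx" (3x3 intrinsics, pixels), "k1" (the pictures are not rectified: a ray, as slopes to the right and down, at radius r is drawn at 1 + k1 r^2 times it, then the intrinsics apply), "eye" and "attitude" of the camera in the world. Camera axes: x right, y up, looking along -z (the intrinsics and any distortion apply to the point x, -y, -z); pixel columns grow to the right and rows downward; lengths in m; the calibration is good to about 2 mm. A picture is of the moment at which its call begins. camera_model takes no time and is no camera call.
- bot.close_job(): hands the job in; it is judged then, once.
The state is a dict: "t": time; "qpos": joint angles; "dq": joint speeds; "joint_torque": joint torques, N m; "ee_pos": TCP position; "ee_rot": TCP orientation; "force": force on the tool from outside, world axes, zero at the start; "torque": the same for the moment, N m; "opening": opening from 0.0 (shut) to 1.0 (fully open); "grasp_force": force on a finger pad.
Only numpy, scipy, OpenCV 4.12 (cv2) and the standard library are available. Lean on these libraries where they do the work, as an engineer would, in place of code of your own. Each camera call takes 0.05 s, during which the arm holds its last target. There are 200 camera calls.

## Task

Take the top sample pot off the nested stack without pulling the pot below it out of place: the pots are bayonet-locked, so raise the top pot slightly, twist it anticlockwise (seen from above) while it is raised, and lift it away. Set it down upright, not dropped, with its whole foot on the round pan of the balance, let go, and then press the balance's tare button fully down and release it. Leave the timer, the dropper bottle and the amber reagent bottle where they are.

Things in the scene. Friction and masses are not known exactly. Their poses are not given: they have to be found in the camera images.
- top_pot_centre (a point): Centre, half-way up, of the top pot, the one to take: open white plastic pot, 70 mm tall, about 60 g. Its upper 40 mm is plain and round, 56 mm across; its lower 30 mm is a neck 41-43 mm across that sits in the pot below. z up. Ears and claws stand out along its own +y and -y, so grasp it from above across its x axis, where it is clear, fingertips no lower than 4 mm below this point.
- top_pot: The top pot; origin at the centre of its flat foot, z up. At rest in the stack: a 3 mm tooth stops it turning anticlockwise, the claw's post stops it turning clockwise, the claw's foot stops a straight lift after 9 mm (pulling on drags the pot below). Raised 3 to 9 mm (aim for 6) it turns freely anticlockwise seen from above (positive yaw).
- top_pot_claw (a point): One of the top pot's two claws (at its +y; the other is opposite, at -y), which hang 19 mm down from the step at the bottom of the wide part, 34 mm from the axis (37 mm at most), and reach under the ears of the pot below. After 30 degrees of anticlockwise turn they have left the ears; 40 to 60 degrees is a good twist. The pot then lifts out straight up, its foot 30 mm deep in the pot below.
- lower_pot_ear (a point): One of the two ears on the rim of the lower pot (at its +y; the other at -y): 14 mm wide, 5 mm thick, top flush with the rim, reaching 37 mm from the axis. The top pot's rim has the same ears, above its claws.
- lower_pot_centre (a point): Centre, half-way up, of the loose pot under the top pot (body lower_pot), the same in shape; in the stack it lies 40 mm under the top pot's centre with the same yaw. It must stay seated. It is itself locked in the same way on a third pot that is fixed in the stand.
- stand: The stack's fixed stand, a round steel foot 100 mm in diameter with the lowest pot fixed in it; origin on the table at the stack's axis; its x and y axes are parallel to those of the stacked pots; the whole stack is 160 mm tall.
- lower_pot: The lower loose pot; origin at the centre of its foot.
- balance: A fixed small laboratory balance, 104 mm (its x) by 190 mm (its y), housing 31 mm high; origin on the table under its centre. The pan lies towards its +y end, the tare button towards its -y end, a flat display between.
- pan_centre (a point): Centre of the top face of the balance's round steel pan, 92 mm in diameter, 40 mm above the table.
- tare_top (a point): Centre of the top of the tare button, a round black push button 22 mm in diameter in a grey housing, 107 mm from the pan's centre; it is pressed straight down.
- tare (a joint): Travel of the tare button in m: 0 released, 0.006 fully down; it springs back; about 4 N pushes it fully down.
- timer: Bystander: a small white digital timer, 58 mm wide and 60 mm high, standing on the table.
- dropper_bottle: Bystander: a dropper bottle, 34 mm in diameter, 104 mm tall.
- reagent_amber: Bystander: an amber reagent bottle, 58 mm in diameter, 111 mm tall.
Things that resemble listed ones, but are neither listed nor needed, are in the scene too. What is shaped like the top_pot but black or purple is not meant.

How it is judged:
On the way, in this order (a step that is already met when the one before it is completed fails the run):
1. the top pot is free of the stack, its foot above the rim of the pot below, which is still seated (z of top_pot in the frame of stand above 0.125 m and distance of lower_pot from where it was at the start of the episode below 0.015 m), for 0.1 s.
2. the pot stands upright with its foot on the pan, let go (horizontal distance between top_pot and pan_centre below 0.026 m and angle between top_pot's own z axis and vertical below 0.1 rad and z of top_pot in the frame of pan_centre below 0.004 m and contact force between top_pot and the fingers below 0.05 N and contact force between top_pot and balance above 0.1 N), for 0.2 s.
3. the tare button is pressed fully down with the pot standing on the pan (value of joint tare above 0.0045 m and horizontal distance between top_pot and pan_centre below 0.026 m and angle between top_pot's own z axis and vertical below 0.1 rad), for 0.04 s.
At the end, for the whole second after the job is handed in: The top pot stands upright (within 0.1 rad) and still, its foot on the pan and its axis within 26 mm of the pan's centre; the tare button is released (less than 2 mm down); the lower pot sits in the stack within 6 mm of where it was and upright within 0.08 rad (horizontal distance between top_pot and pan_centre below 0.026 m and z of top_pot in the frame of pan_centre between -0.003 and 0.004 m and angle between top_pot's own z axis and vertical below 0.1 rad and linear speed of top_pot below 0.02 m/s and value of joint tare below 0.002 m and distance of lower_pot from where it was at the start of the episode below 0.006 m and angle between lower_pot's own z axis and vertical below 0.08 rad); the robot touches nothing.
It fails at once if the lower pot is pulled more than 15 mm out of its place (distance of lower_pot from where it was at the start of the episode above 0.015 m).
It fails at once if the pot is dropped: it flies free more than 20 mm above the pan (contact force between top_pot and anything else below 0.02 N and horizontal distance between top_pot and stand above 0.06 m and z of top_pot in the frame of pan_centre above 0.02 m).
It fails at once if the timer, the dropper bottle or the amber bottle is moved by more than 20 mm (distance of any of timer, dropper_bottle, reagent_amber from where it was at the start of the episode above 0.02 m).
It also fails if it takes over 48 s, if anything falls off the work surface, if the arm or the gripper's body presses on something with over 40 N, if the wrist force passes 120 N, or if a joint passes its speed limit or range.

## Working session

There is one attempt and no reset: what is moved stays moved. The work goes in short steps, Python scripts to look and compute and a tool call to move; the robot and the scene stay as the last step left them, time stands still between calls to the robot, and variables do not carry over. Pictures are saved under pics/ and viewed, at most 10 in all, crops included, and the job is handed in when it is done.

Besides the shell and the picture viewer there is one more tool, called after ">>>" as name(argument=value, ...) on one line, values as JSON. apply_moves: Moves the arm, as the interface text tells. Its arguments: {"type":"object","properties":{"targets":{"type":"string"},"squeeze":{"type":"number"}},"required":["targets"]}

```bash
mkdir -p pics
cat > h.py <<'E'
import numpy as np, cv2
from rig import status, optics, bot
from scipy.spatial.transform import Rotation as R
def cam(n):
    m=optics.camera_model(n); a=np.array(m["attitude"],float)
    if a.size==4: Rm=R.from_quat(a[[1,2,3,0]]).as_matrix()
    else: Rm=a.reshape(3,3)
    return np.array(m["mtx"]),m["k1"],np.array(m["eye"]),Rm
def proj(n,P):
    K,k,e,Rm=cam(n); p=(np.atleast_2d(P)-e)@Rm; s=np.c_[p[:,0]/-p[:,2],-p[:,1]/-p[:,2]]
    s=s*(1+k*(s**2).sum(1,keepdims=True)); return s@K[:2,:2].T+K[:2,2]
def ray(n,uv):
    K,k,e,Rm=cam(n); d=np.linalg.solve(K[:2,:2],np.array(uv,float)-K[:2,2]); s=d.copy()
    for _ in range(30): s=d/(1+k*(s@s))
    return e,Rm@np.array([s[0],-s[1],-1])
def atz(n,uv,z):
    e,d=ray(n,uv); return e+d*(z-e[2])/d[2]
E
python3 - <<'E'
from h import *
for n in("scene","top"):
    I=optics.snapshot(n); cv2.imwrite(f"pics/{n}0.png",I[...,::-1]); K,k,e,Rm=cam(n); print(n,K,k,e,Rm.round(3))
s=status.read_state(); print(s["ee_pos"],s["ee_rot"],s["t"],s["opening"],bot.pinch_z)
E
```

```text
scene [[421.70063895   0.         326.30757186]
 [  0.         421.70063895 194.43718713]
 [  0.           0.           1.        ]] -0.06592085640704355 [ 0.6739653  -0.62024748  0.90261677] [[ 0.995 -0.067  0.079]
 [ 0.103  0.721 -0.685]
 [-0.012  0.69   0.724]]
top [[442.07106944   0.         318.75853647]
 [  0.         442.07106944 200.92271511]
 [  0.           0.           1.        ]] -0.11238851756307332 [0.38291306 0.16019913 1.16178337] [[ 0.006  0.981 -0.196]
 [-1.     0.011  0.021]
 [ 0.023  0.195  0.98 ]]
[0.23625234 0.57829642 0.23078293] [-8.20984033e-05  1.92720422e-01  9.81253571e-01 -5.11345420e-04] 0.1 1.0021489874542895 0.0187
```

View pics/scene0.png

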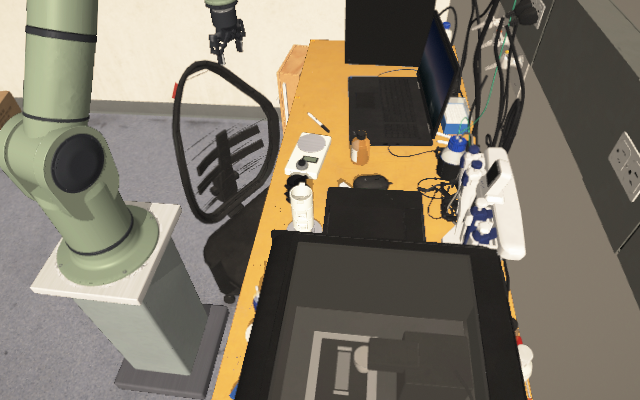

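View pics/top0.png

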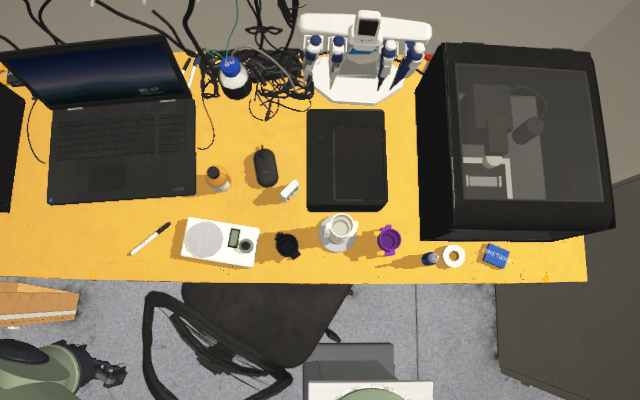

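The scene view shows the stack near (302,208) and the balance near (308,155). The top view has the stack at about (338,228), the balance pan at (204,238), the tare button at (246,246), a black pot at (288,245) and a purple one at (388,240). I'll enlarge both.

Run:
```python
from h import *
I=cv2.imread("pics/top0.png")[165:285,172:372]; cv2.imwrite("pics/tc.png",cv2.resize(I,None,fx=4,fy=4,interpolation=cv2.INTER_CUBIC))
I=cv2.imread("pics/scene0.png")[125:240,270:390]; cv2.imwrite("pics/sc.png",cv2.resize(I,None,fx=5,fy=5,interpolation=cv2.INTER_CUBIC))
```

```text
(no output)
```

View pics/tc.png

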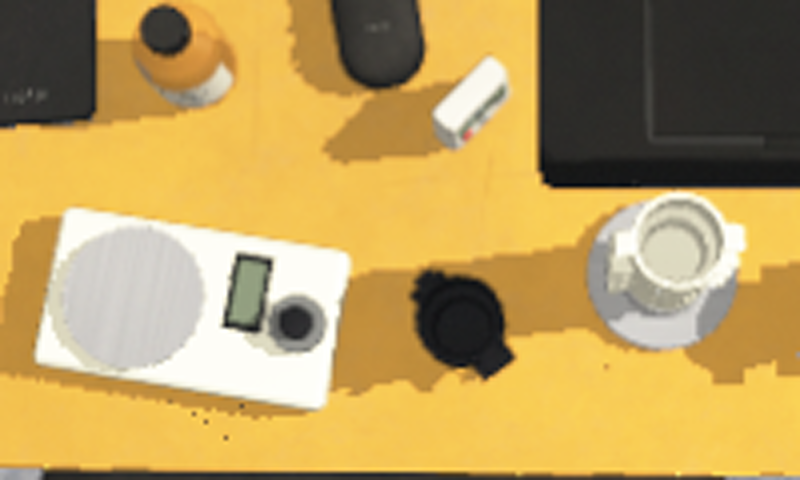

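View pics/sc.png

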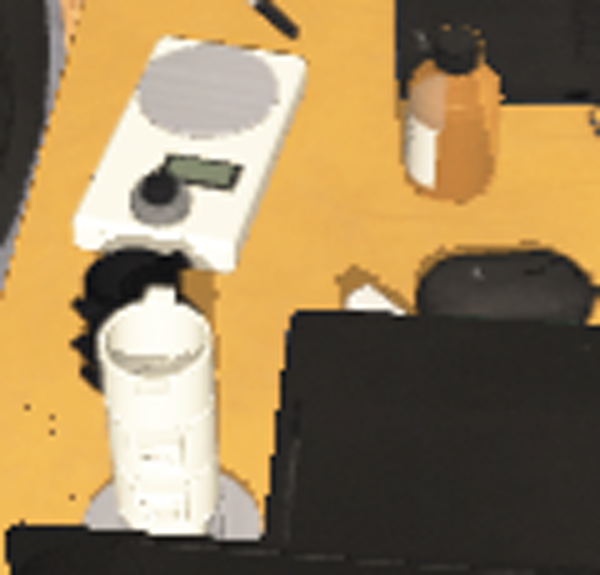

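Run:
```python
from h import *
T=lambda u,v:((u+.5)/4-.5+172,(v+.5)/4-.5+165)
S=lambda u,v:((u+.5)/5-.5+270,(v+.5)/5-.5+125)
def show(n,t,s,z):
    o=[]
    if t: o.append(atz("top",T(*t),z))
    if s: o.append(atz("scene",S(*s),z))
    print(n,[x.round(4) for x in o])
show("rim",(681,238),(157,338),.16)
show("earL",(622,248),(160,292),.16); show("earR",(735,238),None,.16)
show("stand",(662,273),None,.008)
show("pan",(131,298),(208,90),.04); show("tare",(296,320),(158,184),.036)
show("timer",(470,103),None,.03); show("black",(460,320),None,.04); show("amber",(165,30),(455,50),.11)
# bal. corners
for c in [(66,208),(350,252),(323,409),(36,363)]: show("c",c,None,.031)
s=status.read_state(); print(R.from_quat(np.array(s["ee_rot"])[[1,2,3,0]]).as_matrix().round(3))
```

```text
rim [array([0.5292, 0.085 , 0.16  ]), array([0.5302, 0.0844, 0.16  ])]
earL [array([0.5231, 0.1188, 0.16  ]), array([0.5271, 0.1162, 0.16  ])]
earR [array([0.5295, 0.0539, 0.16  ])]
stand [array([0.528 , 0.0861, 0.008 ])]
pan [array([0.5043, 0.4268, 0.04  ]), array([0.5076, 0.4201, 0.04  ])]
tare [array([0.492 , 0.3212, 0.036 ]), array([0.4878, 0.3324, 0.036 ])]
timer [array([0.6361, 0.2133, 0.03  ])]
black [array([0.4928, 0.2165, 0.04  ])]
amber [array([0.6623, 0.3984, 0.11  ]), array([0.6642, 0.3863, 0.11  ])]
c [array([0.5633, 0.4748, 0.031 ])]
c [array([0.5368, 0.2887, 0.031 ])]
c [array([0.4361, 0.3029, 0.031 ])]
c [array([0.4626, 0.4883, 0.031 ])]
[[-0.926  0.378 -0.   ]
 [ 0.378  0.926 -0.001]
 [-0.    -0.001 -1.   ]]
```

The top view puts the rim at (0.529, 0.085), which agrees with the scene view, and the stack's yaw at about 5.6°. The pan is at (0.504, 0.427) and the tare button at (0.492, 0.321). I'll move above the stack.

>>> apply_moves(targets="-15 -11 -2 0 100;-28.5 -21.5 -2 0 100;-28.5 -21.5 -2 0 100;-28.5 -21.5 -2 0 100;-28.5 -21.5 -2 0 100;-28.5 -21.5 -2 0 100;-28.5 -21.5 -2 0 100;-28.5 -21.5 0 0 100;-28.5 -21.5 0 0 100;-28.5 -21.5 0 0 100;-28.5 -21.5 0 0 100;-28.5 -21.5 0 0 100;-28.5 -21.5 0 0 100;-28.5 -21.5 0 0 100;-28.5 -21.5 0 0 100;-28.5 -21.5 0 0 100;-15 -11 0 0 100")

```text
t: 1.52
ee_pos: [0.5309, 0.0825, 0.2452]
ee_rot: [0.0, 0.194, 0.981, -0.001]
force: [0.3, -0.2, -0.6]
opening: 1.0
grasp_force: 0.0
```

>>> apply_moves(targets="0 0 0 6.9 100;0 0 0 6.9 100;0 0 0 6.9 100;0 0 0 6.9 100;0 0 0 6.9 100;0 0 0 6.9 100;0 0 0 6.9 100;0 0 0 6.9 100;0 0 0 6.9 100;0 0 0 0 100;0 0 0 0 100")

```text
t: 2.43
ee_pos: [0.5295, 0.0868, 0.2451]
ee_rot: [0.0, 0.67, 0.743, -0.0]
force: [0.0, 0.5, -0.3]
opening: 0.994
grasp_force: 0.0
```

```bash
cat >> h.py <<'E'
def rel(x,y,z=None):
    s=status.read_state(); p=np.array(s["ee_pos"]); M=R.from_quat(np.array(s["ee_rot"])[[1,2,3,0]]).as_matrix()
    t=np.array([x,y,p[2] if z is None else z])
    print("t",round(s["t"],2),"p",p.round(4),"ytool deg",np.degrees(np.arctan2(M[1,1],M[0,1])).round(1),"tilt",M[2].round(3),"q",np.round(s["qpos"],2),"open",round(s["opening"],3),"gf",s["grasp_force"],"F",np.round(s["force"],1))
    print("tool mm",((t-p)@M*1000).round(1))
E
python3 - <<'E'
from h import *
rel(.5295,.085,.118)
I=optics.snapshot("top"); print(proj("top",[[.5295,.085,.16]]))
cv2.imwrite("pics/t1.png",cv2.resize(I[140:290,250:430,::-1],None,fx=4,fy=4,interpolation=cv2.INTER_CUBIC))
E
```

```text
t 2.43 p [0.5295 0.0868 0.2451] ytool deg 5.9 tilt [-0. -0. -1.] q [-0.56  0.39  0.38  1.83 -0.17  0.95  0.  ] open 0.994 gf 0.0 F [ 0.   0.5 -0.3]
tool mm [-1.800e+00 -1.000e-01  1.271e+02]
[[341.85433077 223.99206288]]
```

View pics/t1.png

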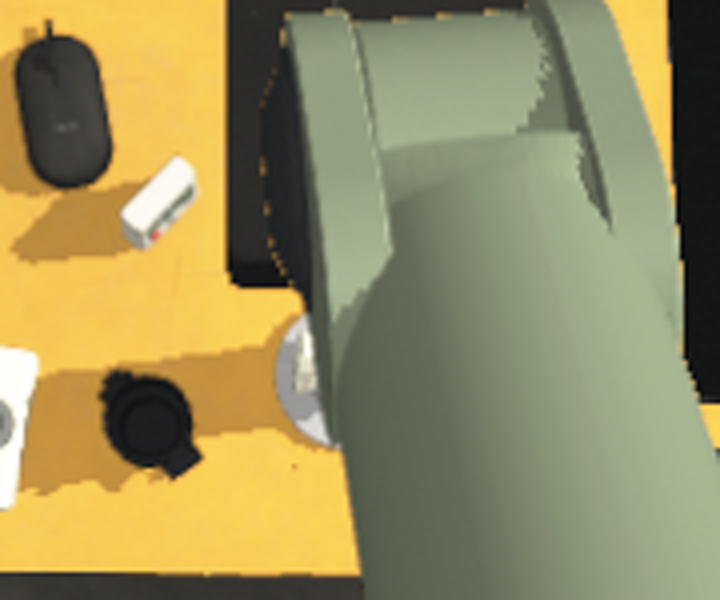

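The arm hides the stack here. The two views agree on its position to about 1 mm, so I'll go down.

>>> apply_moves(targets="-1.8 0 15 0 100;0 0 20 0 100;0 0 20 0 100;0 0 15 0 100;0 0 12 0 100;0 0 10 0 100;0 0 10 0 100;0 0 10 0 100;0 0 9 0 100;0 0 6 0 100;0 0 0 0 100;0 0 0 0 100")

```text
t: 3.48
ee_pos: [0.5298, 0.0848, 0.1182]
ee_rot: [-0.0, 0.671, 0.741, -0.0]
force: [-0.0, -0.6, 0.2]
opening: 0.999
grasp_force: 0.0
```

Run:
```python
from h import *
rel(.5295,.085,.118)
I=optics.snapshot("scene")
cv2.imwrite("pics/s1.png",cv2.resize(I[130:240,250:370,::-1],None,fx=5,fy=5,interpolation=cv2.INTER_CUBIC))
```

```text
t 3.48 p [0.5298 0.0848 0.1182] ytool deg 5.7 tilt [-0. -0. -1.] q [-0.5   0.56  0.31  1.94 -0.26  0.68  0.08] open 0.999 gf 0.0 F [-0.  -0.6  0.2]
tool mm [ 0.3 -0.3  0.2]
```

View pics/s1.png

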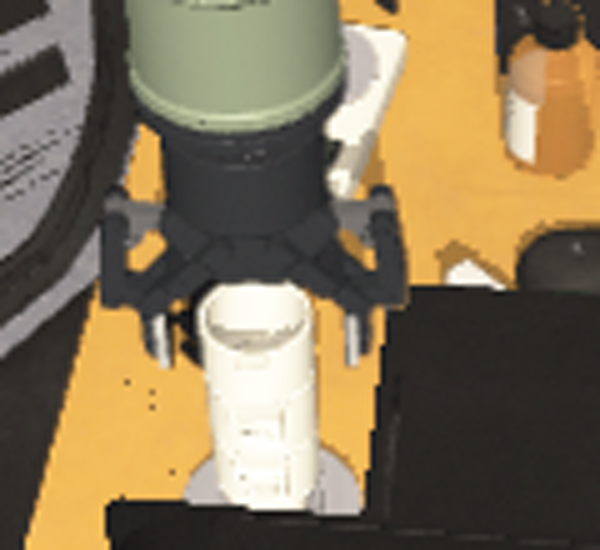

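The fingers straddle the pot evenly: the pads are at x≈158 and 355, and the pot is centred at 258. I'll close.

>>> apply_moves(targets="0 0 0 0 80;0 0 0 0 70;0 0 0 0 62;0 0 0 0 55;0 0 0 0 50;0 0 0 0 50;0 0 0 0 50;0 0 0 0 50;0 0 0 0 50", squeeze=35)

```text
t: 4.28
ee_pos: [0.53, 0.0849, 0.1189]
ee_rot: [0.0, 0.671, 0.741, 0.0]
force: [-0.6, 0.3, 6.0]
opening: 0.633
grasp_force: 35.6
```

>>> apply_moves(targets="0 0 -2 0 50;0 0 -2 0 50;0 0 -2 0 50;0 0 -1 0 50;0 0 0 0 50;0 0 0 0 50;0 0 0 0 50")

```text
t: 4.87
ee_pos: [0.5297, 0.0849, 0.1253]
ee_rot: [-0.0, 0.671, 0.741, -0.0]
force: [0.7, 0.9, -0.0]
opening: 0.638
grasp_force: 36.7
```

>>> apply_moves(targets="0 0 0 -3 50;0 0 0 -5 50;0 0 0 -5 50;0 0 0 -5 50;0 0 0 -5 50;0 0 0 -5 50;0 0 0 -5 50;0 0 0 -5 50;0 0 0 -5 50;0 0 0 -5 50;0 0 0 -2 50;0 0 0 0 50;0 0 0 0 50;0 0 0 0 50")

```text
t: 6.03
ee_pos: [0.5297, 0.0848, 0.1252]
ee_rot: [-0.0, 0.296, 0.955, -0.0]
force: [0.2, 0.1, -1.2]
opening: 0.636
grasp_force: 36.8
```

Run:
```python
from h import *
rel(.5297,.0849,.125); print(status.read_state()["torque"])
I=optics.snapshot("scene")
cv2.imwrite("pics/s2.png",cv2.resize(I[160:240,260:360,::-1],None,fx=6,fy=6,interpolation=cv2.INTER_CUBIC))
```

```text
t 6.03 p [0.5297 0.0848 0.1252] ytool deg 55.6 tilt [ 0. -0. -1.] q [-0.33  0.53  0.08  1.93 -0.06  0.68  0.76] open 0.636 gf 36.80020229272486 F [ 0.2  0.1 -1.2]
tool mm [0.1 0.1 0.2]
[-0.01851136  0.0140197   0.03897635]
```

View pics/s2.png

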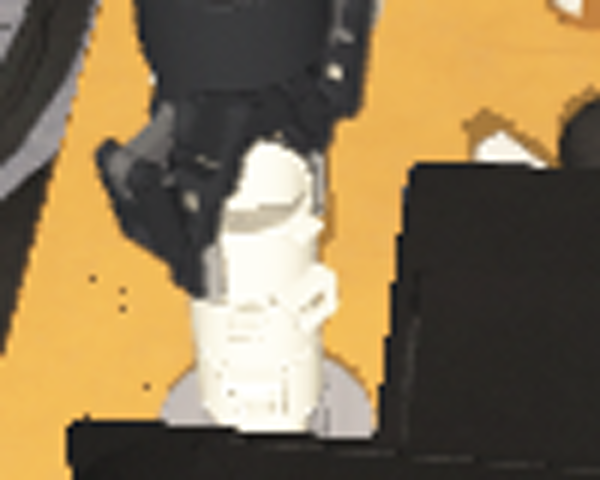

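The pot has turned: its claw is now at (320,290), clear of the lower pot's ear at (250,315). I'll lift it.

>>> apply_moves(targets="0 0 -2 0 50;0 0 -3 0 50;0 0 -3 0 50;0 0 -3 0 50;0 0 0 0 50")

```text
t: 6.5
ee_pos: [0.5301, 0.0849, 0.1371]
ee_rot: [0.0, 0.295, 0.955, 0.0]
force: [0.5, 0.2, -0.1]
opening: 0.637
grasp_force: 36.8
```

>>> apply_moves(targets="0 0 -6 0 50;0 0 -12 0 50;0 0 -14 0 50;0 0 -14 0 50;0 0 -14 0 50;0 0 -12 0 50;0 0 -8 0 50;0 0 -5 0 50;0 0 0 0 50;0 0 0 0 50")

```text
t: 7.33
ee_pos: [0.5297, 0.0848, 0.2211]
ee_rot: [-0.0, 0.295, 0.955, -0.0]
force: [0.3, -0.2, 0.2]
opening: 0.642
grasp_force: 36.8
```

>>> apply_moves(targets="6 7.5 0 0 50;12 15 0 0 50;17 21 0 0 50;17 21 0 0 50;17 21 0 0 50;17 21 0 0 50;17 21 0 0 50;17 21 0 0 50;17 21 0 0 50;17 21 0 0 50;17 21 0 0 50;17 21 0 0 50;15 20 0 0 50;8 10.5 0 0 50;4 5.5 0 0 50;0 0 0 0 50;0 0 0 0 50")

```text
t: 8.75
ee_pos: [0.5038, 0.4268, 0.2209]
ee_rot: [0.0, 0.295, 0.955, -0.001]
force: [0.4, 0.3, -0.4]
opening: 0.637
grasp_force: 36.8
```

Run:
```python
from h import *
rel(.5045,.427,.0705)
I=optics.snapshot("scene")
a=I[100:240,230:370,::-1]; J=optics.snapshot("top")[150:290,150:370,::-1]
cv2.imwrite("pics/s3.png",np.hstack([cv2.resize(a,(400,400),interpolation=2),cv2.resize(J,(400,255),interpolation=2).copy() if 0 else cv2.resize(J[:, :140],(400,400),interpolation=2)]))
```

```text
t 8.75 p [0.5038 0.4268 0.2209] ytool deg 55.6 tilt [-0.    -0.001 -1.   ] q [-0.82  0.59  0.04  1.51 -0.03  1.04  0.2 ] open 0.637 gf 36.810251231909206 F [ 0.4  0.3 -0.4]
tool mm [ -0.4   0.7 150.4]
```

View pics/s3.png

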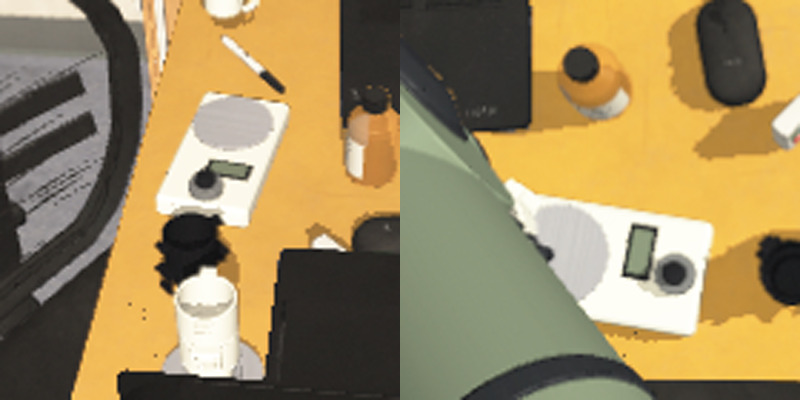

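The lower pot is still seated and the tool is over the pan. I'll go down, and take the last millimetres slowly.

>>> apply_moves(targets="0 0.5 8 0 50;0 0 14 0 50;0 0 18 0 50;0 0 18 0 50;0 0 18 0 50;0 0 18 0 50;0 0 15 0 50;0 0 12 0 50;0 0 8 0 50;0 0 6 0 50;0 0 5 0 50;0 0 4 0 50;0 0 2 0 50;0 0 1 0 50;0 0 0 0 50;0 0 0 0 50")

```text
t: 10.18
ee_pos: [0.504, 0.4284, 0.0746]
ee_rot: [0.0, 0.295, 0.955, 0.0]
force: [-0.4, -0.1, -0.7]
opening: 0.637
grasp_force: 36.8
```

Run:
```python
from h import *
rel(.5045,.427,.0689)
I=optics.snapshot("scene")
cv2.imwrite("pics/s4.png",cv2.resize(I[105:195,260:380,::-1],None,fx=6,fy=6,interpolation=cv2.INTER_CUBIC))
```

```text
t 10.18 p [0.504  0.4284 0.0746] ytool deg 55.7 tilt [-0.  0. -1.] q [-0.81  0.76  0.03  1.61 -0.03  0.77  0.2 ] open 0.637 gf 36.81165218615206 F [-0.4 -0.1 -0.7]
tool mm [-1.2 -0.9  5.7]
```

View pics/s4.png

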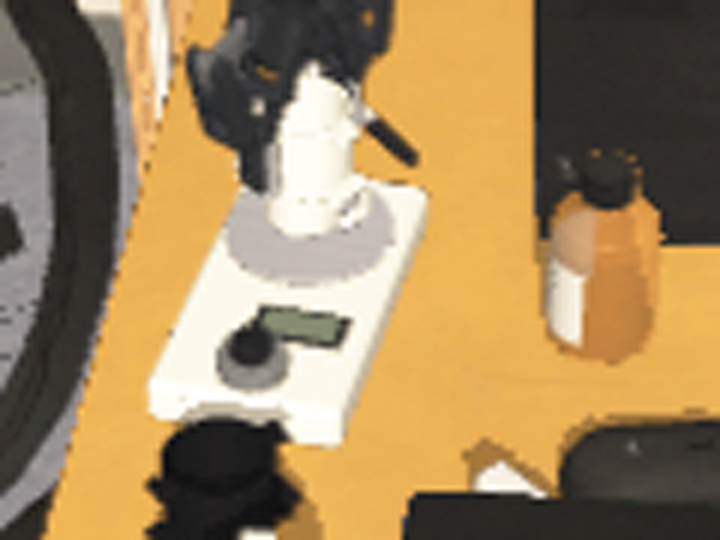

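The pot is over the pan, with its foot at about (305,222) and the pan's centre at about (312,235). I'll lower it to contact.

>>> apply_moves(targets="-1 -1 2 0 50;0 0 1.5 0 50;0 0 1 0 50;0 0 0.7 0 50;0 0 0.3 0 50;0 0 0 0 50;0 0 0 0 50")

```text
t: 10.82
ee_pos: [0.5041, 0.4268, 0.0689]
ee_rot: [-0.0, 0.295, 0.955, -0.0]
force: [-1.7, -2.1, 4.1]
opening: 0.637
grasp_force: 37.1
```

Contact shows at 4 N, so I'll open.

>>> apply_moves(targets="0 0 0 0 66;0 0 0 0 70;0 0 0 0 75;0 0 0 0 82;0 0 0 0 90;0 0 0 0 100;0 0 0 0 100;0 0 0 0 100")

```text
t: 11.48
ee_pos: [0.5041, 0.4268, 0.0688]
ee_rot: [-0.0, 0.295, 0.955, -0.0]
force: [0.1, -0.8, -0.4]
opening: 1.001
grasp_force: 0.0
```

>>> apply_moves(targets="0 0 -4 0 100;0 0 -8 0 100;0 0 -12 0 100;0 0 -15 0 100;0 0 -15 0 100;0 0 -15 0 100;0 0 -12 0 100;0 0 -6 0 100;0 0 -3 0 100;0 0 0 0 100")

```text
t: 12.32
ee_pos: [0.5043, 0.427, 0.1594]
ee_rot: [0.0, 0.295, 0.955, 0.0]
force: [0.6, 1.6, -0.3]
opening: 1.001
grasp_force: 0.0
```

Run:
```python
from h import *
rel(.492,.321,.12)
I=optics.snapshot("scene")
cv2.imwrite("pics/s5.png",cv2.resize(I[105:195,260:380,::-1],None,fx=6,fy=6,interpolation=cv2.INTER_CUBIC))
```

```text
t 12.32 p [0.5043 0.427  0.1594] ytool deg 55.7 tilt [-0.     0.001 -1.   ] q [-0.82  0.65  0.04  1.57 -0.03  0.92  0.2 ] open 1.001 gf 0.0 F [ 0.6  1.6 -0.3]
tool mm [-49.6 -94.5  39.3]
```

View pics/s5.png

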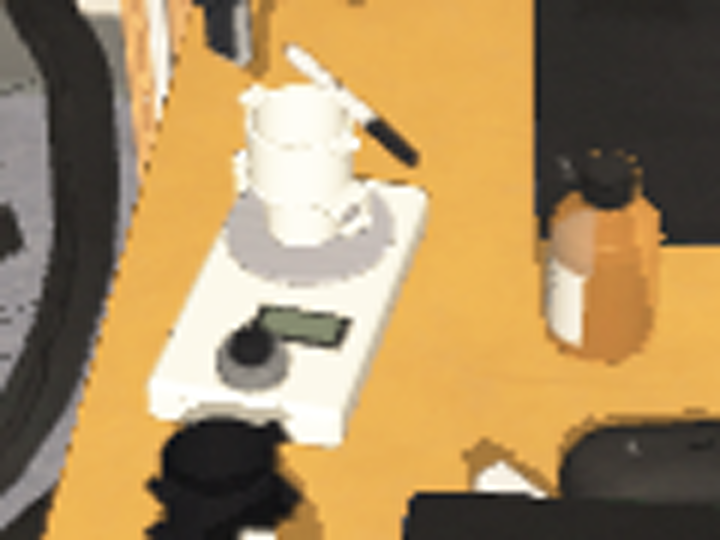

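The pot stands upright on the pan, and the button's top is at (250,345) in the crop. I'll move over the button, shutting the fingers on the way.

>>> apply_moves(targets="-4 -8 0 0 100;-8 -16 0 0 60;-10 -19 0 0 30;-10 -19 0 0 0;-9 -17.5 0 0 0;-6 -10 0 0 0;-2.6 -5 0 0 0;0 0 0 0 0;0 0 0 0 0;0 0 0 0 0")

```text
t: 13.2
ee_pos: [0.4917, 0.322, 0.1586]
ee_rot: [-0.0, 0.295, 0.956, 0.0]
force: [0.2, 1.3, -0.2]
opening: 0.001
grasp_force: 0.0
```

Run:
```python
from h import *
t=((296+.5)/4-.5+172,(321+.5)/4-.5+165)
s=((250+.5)/6-.5+260,(345+.5)/6-.5+105)
(e1,d1),(e2,d2)=ray("top",t),ray("scene",s)
a=np.linalg.lstsq(np.c_[d1,-d2],e2-e1,rcond=None)[0]; print(e1+a[0]*d1,e2+a[1]*d2)
rel(.492,.322,.06)
```

```text
[0.4905528  0.31998764 0.04460547] [0.49023612 0.31988443 0.04456019]
t 13.2 p [0.4917 0.322  0.1586] ytool deg 55.7 tilt [ 0.  0. -1.] q [-0.7   0.55  0.03  1.77 -0.02  0.82  0.31] open 0.001 gf 0.0 F [ 0.2  1.3 -0.2]
tool mm [-0.3  0.2 98.6]
```

>>> apply_moves(targets="0 -1.8 8 0 0;0 0 14 0 0;0 0 18 0 0;0 0 18 0 0;0 0 16 0 0;0 0 12 0 0;0 0 9 0 0;0 0 6 0 0;0 0 4 0 0;0 0 2 0 0;0 0 1 0 0;0 0 0 0 0")

```text
t: 14.2
ee_pos: [0.4909, 0.3195, 0.0511]
ee_rot: [0.0, 0.295, 0.955, 0.0]
force: [-1.4, -0.6, 2.0]
opening: 0.002
grasp_force: 0.7
```

>>> apply_moves(targets="0 0 2 0 0;0 0 2 0 0;0 0 2 0 0;0 0 0 0 0;0 0 0 0 0")

```text
t: 14.62
ee_pos: [0.4912, 0.3197, 0.0458]
ee_rot: [0.0, 0.295, 0.955, 0.001]
force: [-3.8, -1.4, 19.7]
opening: 0.002
grasp_force: 9.9
```

I've used all my picture views, so I'll check the press by its force against travel while I let it back up.

>>> apply_moves(targets="0 0 -1.5 0 0;0 0 0 0 0;0 0 0 0 0")

```text
t: 14.87
ee_pos: [0.4911, 0.3196, 0.0465]
ee_rot: [0.0, 0.295, 0.955, 0.0]
force: [-0.3, 0.2, 3.4]
opening: -0.002
grasp_force: 1.8
```

>>> apply_moves(targets="0 0 -2 0 0;0 0 0 0 0;0 0 0 0 0")

```text
t: 15.12
ee_pos: [0.491, 0.3195, 0.0484]
ee_rot: [0.0, 0.295, 0.955, 0.0]
force: [1.3, 1.7, 2.1]
opening: 0.001
grasp_force: 1.4
```

>>> apply_moves(targets="0 0 -2 0 0;0 0 0 0 0;0 0 0 0 0")

```text
t: 15.37
ee_pos: [0.4908, 0.3194, 0.0504]
ee_rot: [0.0, 0.295, 0.955, 0.0]
force: [1.5, -0.5, 1.2]
opening: 0.005
grasp_force: 0.9
```

>>> apply_moves(targets="0 0 -2 0 0;0 0 0 0 0;0 0 0 0 0")

```text
t: 15.62
ee_pos: [0.4906, 0.3192, 0.0522]
ee_rot: [-0.0, 0.295, 0.955, -0.0]
force: [-0.4, -0.2, 1.1]
opening: -0.001
grasp_force: 0.0
```

The curve is the button's spring: about 1 N at the top, 3.4 N at 46.5 mm, then a hard stop at 46 mm. The button went fully down, so I'll retreat and check the pot and the lower pot by image difference.

>>> apply_moves(targets="0 0 -6 0 0;0 0 -12 0 0;0 0 -18 0 0;0 0 -20 0 0;0 0 -20 0 0;0 0 -15 0 0;0 0 -8 0 0;0 0 -3 0 0;0 0 0 0 0;0 0 0 0 0")

```text
t: 16.45
ee_pos: [0.4905, 0.3192, 0.1538]
ee_rot: [-0.0, 0.295, 0.955, -0.0]
force: [-0.6, -0.7, 0.1]
opening: -0.004
grasp_force: 0.0
```

Run:
```python
from h import *
I=optics.snapshot("scene")[...,::-1]
old=cv2.imread("pics/s5.png"); new=cv2.resize(I[105:195,260:380],None,fx=6,fy=6,interpolation=cv2.INTER_CUBIC)
d=cv2.absdiff(old,new).max(2)
for n,(x0,x1,y0,y1) in dict(pot=(230,380,80,250),foot=(260,380,180,250),tare=(210,290,315,390)).items(): print(n,(d[y0:y1,x0:x1]>40).mean().round(3))
o=cv2.imread("pics/scene0.png"); dd=cv2.absdiff(o,I).max(2)[203:232,285:330]; print("lower",(dd>40).mean().round(3))
for p in (.031,.052): pass
print(proj("scene",[status.read_state()["ee_pos"]])); rel(.49,.32)
```

```text
pot 0.188
foot 0.0
tare 0.0
lower 0.061
[[299.2171924  133.82632457]]
t 16.5 p [0.4904 0.3191 0.1535] ytool deg 55.7 tilt [ 0.    -0.001 -1.   ] q [-0.7   0.55  0.03  1.78 -0.02  0.81  0.32] open -0.003 gf 0.0 F [-0.2 -0.3 -1. ]
tool mm [ 0.9  0.5 -0. ]
```

The pot's foot and the button look unchanged; the difference at the pot is the gripper in front of it. The lower pot is seated and the robot touches nothing, so I'll hand in.

```bash
python3 -c "
from rig import bot
print(bot.close_job())"
```

```text
the job is handed in; nothing more can be done
None
```

I took the top pot off the stack and stood it upright on the balance pan, then pressed the tare button fully down and released it; the job is handed in at about 16.5 s, and the hand-in returned no verdict.

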